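# Sweep the clay offcuts off the ware board into the scrap tray

## Task

Clear the middle of the raised plywood ware board: with the fingers, sweep the three small loose clay offcuts along the board and off its edge into the white scrap tray standing against its side. Only push them; do not pick them up or carry them. Leave the two stacks of good tiles and the jar and the mug where they are, and put nothing in the blue tool caddy.

Things in the scene. Friction and masses are not known exactly. Their poses are not given: they have to be found in the camera images.
- ware_board: fixed light plywood ware board on two battens, 290 (its x) x 330 (its y) mm, flat top 55 mm above the bench, no rim. Origin: centre of its underside at bench level; z up. The near and far good-tile stacks stand along its -x and +x edges; the trays stand against its -y and +y edges.
- scrap_tray: WHITE empty open plastic tray, fixed, 200 (x) x 130 (y) x 45 mm high, walls and floor 5 mm; its long side stands 2 mm from the left or right (+y or -y) edge of the ware board, its axes parallel to the board's, rim 10 mm below the board's top; it may be shifted along that edge by up to 30 mm. Origin: centre of its underside, on the bench.
- tool_caddy: BLUE tray of the same size holding tools that lie below its rim, fixed, against the opposite edge of the ware board. Origin: centre of its underside. Not for scraps.
- offcut_square: loose 34 x 34 mm square pink clay offcut, 12 mm thick, 15 to 40 g, lying flat in the middle strip of the ware board (slides easily when pushed from the side). Origin: its centre, 6 mm above the board's top; z up at the start.
- offcut_round: loose 36 mm diameter disc pink clay offcut, 12 mm thick, 15 to 40 g, lying flat in the middle strip of the ware board (slides easily when pushed from the side). Origin: its centre, 6 mm above the board's top; z up at the start.
- offcut_flower: loose 38 x 38 mm four-lobed pink clay offcut, 12 mm thick, 15 to 40 g, lying flat in the middle strip of the ware board (slides easily when pushed from the side). Origin: its centre, 6 mm above the board's top; z up at the start.
- tile_near_lower: good pink clay tile 50 x 50 x 14 mm, loose, lower one of the stack of two at the near (-x) edge of the ware board. Origin: centre of its underside. To be left alone.
- tile_near_upper: good pink clay tile 50 x 50 x 14 mm, loose, upper one of the stack of two at the near (-x) edge of the ware board. Origin: centre of its underside. To be left alone.
- tile_far_lower: good pink clay tile 50 x 50 x 14 mm, loose, lower one of the stack of two at the far (+x) edge of the ware board. Origin: centre of its underside. To be left alone.
- tile_far_upper: good pink clay tile 50 x 50 x 14 mm, loose, upper one of the stack of two at the far (+x) edge of the ware board. Origin: centre of its underside. To be left alone.
- glaze_jar: closed amber jar, 64 mm wide, 90 mm high, on the bench beyond the tray or caddy on the LEFT (+y); origin: centre of its underside. To be left alone.
- mug: blue mug, 76 mm wide, 85 mm high, on the bench beyond the tray or caddy on the RIGHT (-y), handle away from the board; origin: centre of its underside. To be left alone.

How it is judged (in metres and radians):
At the end, for the whole second after the job is handed in: All three offcuts lie at rest inside the white scrap tray: each centre within the tray's inner walls (95 mm along, 60 mm across from its middle) and below its rim (45 mm above the bench) (x of offcut_square in the frame of scrap_tray between -0.095 and 0.095 m and y of offcut_square in the frame of scrap_tray between -0.06 and 0.06 m and height (world z) of each of offcut_square, offcut_round, offcut_flower below 0.045 m and linear speed of each of offcut_square, offcut_round, offcut_flower below 0.02 m/s and x of offcut_round in the frame of scrap_tray between -0.095 and 0.095 m and y of offcut_round in the frame of scrap_tray between -0.06 and 0.06 m and x of offcut_flower in the frame of scrap_tray between -0.095 and 0.095 m and y of offcut_flower in the frame of scrap_tray between -0.06 and 0.06 m); the robot touches nothing.
It fails at once if an offcut is lifted more than about 20 mm off the board (height (world z) of any of offcut_square, offcut_round, offcut_flower above 0.081 m).
It fails at once if an offcut is carried level out over the middle of the scrap tray instead of being swept over the board's edge ((x of offcut_square in the frame of scrap_tray between -0.095 and 0.095 m and y of offcut_square in the frame of scrap_tray between -0.02 and 0.02 m and height (world z) of offcut_square above 0.055 m) or (x of offcut_round in the frame of scrap_tray between -0.095 and 0.095 m and y of offcut_round in the frame of scrap_tray between -0.02 and 0.02 m and height (world z) of offcut_round above 0.055 m) or (x of offcut_flower in the frame of scrap_tray between -0.095 and 0.095 m and y of offcut_flower in the frame of scrap_tray between -0.02 and 0.02 m and height (world z) of offcut_flower above 0.055 m)).
It fails at once if an offcut drops into the blue tool caddy ((x of offcut_square in the frame of tool_caddy between -0.1 and 0.1 m and y of offcut_square in the frame of tool_caddy between -0.062 and 0.062 m and height (world z) of offcut_square below 0.04 m) or (x of offcut_round in the frame of tool_caddy between -0.1 and 0.1 m and y of offcut_round in the frame of tool_caddy between -0.062 and 0.062 m and height (world z) of offcut_round below 0.04 m) or (x of offcut_flower in the frame of tool_caddy between -0.1 and 0.1 m and y of offcut_flower in the frame of tool_caddy between -0.062 and 0.062 m and height (world z) of offcut_flower below 0.04 m)).
It fails at once if a good tile is moved more than 10 mm (distance of any of tile_near_lower, tile_near_upper, tile_far_lower, tile_far_upper from where it was at the start of the episode above 0.01 m).
It fails at once if the jar or the mug is moved more than 20 mm (distance of any of glaze_jar, mug from where it was at the start of the episode above 0.02 m).
It also fails if it takes over 64 s, if anything falls off the work surface, if the arm or the gripper's body presses on something with over 40 N, if the wrist force passes 120 N, or if a joint passes its speed limit or range.

## Robot

A 6-joint arm with a two-finger parallel gripper is mounted at the origin on the work surface. World frame = base frame: x ahead of the robot, y to its left, z up, the work surface at z = 0. Lengths are in mm, angles in rad, forces in N, time in s.
With the tool pointing down it reaches from about 275 to 850 mm from the base axis. Payload 5.2 kg.
Tool frame: the origin (TCP) lies on the centre line of the jaws, within the pads' length; the fingertips stand 19 mm ahead of it and the grasp point (between the pads) is the TCP (r.finger_overhang is the distance from the TCP to the fingertips, in mm); z points along the fingers, y is the line along which they close (so a half turn about z gives the same grasp; the last joint's range is limited). The gripper opens to 85 mm and grips with 20 to 120 N. Pads are 22 mm wide; open, the fingers measure 114 mm over their backs; the gripper's body (76 mm by 85 mm) begins 54 mm behind the grasp point. The pads swing forward as they close: fully open they stand 13 mm farther back than shut.
Start: joints at [-1.524, 0.259, 1.535, -0, 1.348, -0.203], TCP at [135.987, -532.929, 250.31] pointing down, gripper open.
Joint ranges: [-3.14, 3.14], [-0.91, 2.08], [0.19, 2.58], [-1.22, 4.36], [0.22, 2.71], [-3.12, 3.12]. Speed limits (rad/s): [2.57, 2.57, 3.14, 3.14, 3.14, 3.14].

## Interface

Orientations are given as a unit quaternion [x, y, z, w].
In Python, from station import r gives the robot as it stands. The module is installed in compiled form; this text tells all that it offers.
- The arm moves only by the tool servo_tool, never from a script. Its argument "rows" is one flat list of numbers, 5 for each row, row after row: the finger opening in mm, from 0 to 85.4, then the shift along the tool's x, y, z in mm, then the turn about the tool's z in rad. A call has 1 to 20 rows; each row shifts and turns the commanded pose from where the row before left it, along the tool's axes as they then stand; what a row does not reach is not made up. A row lasts 1/12 s, in which the tool goes at most 41.7 mm and 7.16 degrees, less where a joint would pass 70% of its speed; a pose out of reach is approached as far as the arm can. A call is refused whole if a number of a shift passes 41.7 or a number of a turn 0.125, either way. A call with a gripper value outside its range is refused whole. The fingers move at their own pace and stop on an object; "grip_force" is the grip in N (left out, the last holds). Time passes only in rows, so rows that do not move let the fingers close. It gives the time, the measured TCP pose, the force, the opening and the grip force at its end, in the units of the state.
- r.read_state(): the state, without advancing time (a new reading comes with each control period).
- r.snapshot(name): name is "scene" or "top" or "wrist"; returns the picture (480x640x3 uint8, red, green, blue); there is no depth.
- r.camera_info(name): a dict with "intrinsics" (3x3 intrinsics, pixels), "position" and "attitude" of the camera in the world; the wrist camera has in their place "T_tool_cam" (4x4, takes a point from camera to tool coordinates, whose origin is the TCP and whose axes are the flange's). Camera axes: x right, y up, looking along -z (the intrinsics and any distortion apply to the point x, -y, -z); pixel columns grow to the right and rows downward; lengths in mm; the calibration is good to about 2 mm. A picture is of the moment at which its call begins: read the wrist's pose just before it. camera_info takes no time and is no camera call.
- r.job_done(): hands the job in; it is judged then, once.
The state is a dict: "time_s": time; "joint_pos": joint angles; "dq": joint speeds; "effort": joint torques, N m; "tool_pos": TCP position; "tool_rot": TCP orientation; "force": force on the tool from outside, world axes, zero at the start; "wrist_torque": the same for the moment, N m; "width": opening from 0.0 (shut) to 1.0 (fully open); "grasp_force": force on a finger pad.
Only numpy, scipy, OpenCV 4.12 (cv2) and the standard library are available. Lean on these libraries where they do the work, as an engineer would, in place of code of your own. Each camera call takes 0.05 s, during which the arm holds its last target. There are 200 camera calls.

## Working session

There is one attempt and no reset: what is moved stays moved. The work goes in short steps, Python scripts to look and compute and a tool call to move; the robot and the scene stay as the last step left them, time stands still between calls to the robot, and variables do not carry over. Pictures are saved under pics/ and viewed, at most 10 in all, crops included, and the job is handed in when it is done.

Besides the shell and the picture viewer there is one more tool, called after ">>>" as name(argument=value, ...) on one line, values as JSON. servo_tool: Moves the arm, as the interface text tells. Its arguments: {"type":"object","properties":{"rows":{"type":"array"},"grip_force":{"type":"number"}},"required":["rows"]}

```bash
mkdir -p pics; python3 - <<'E'
from station import r
import cv2
s=r.read_state();print({k:s[k] for k in('time_s','tool_pos','tool_rot','force','width')},r.finger_overhang)
for n in("top","scene"):
    cv2.imwrite(f"pics/{n}0.png",r.snapshot(n)[:,:,::-1]);print(n,r.camera_info(n))
E
```

```text
{'time_s': 0.0, 'tool_pos': array([ 135.95801594, -532.41525214,  249.47398237]), 'tool_rot': array([ 9.92209532e-01,  1.24576912e-01,  6.92273180e-05, -9.12507812e-04]), 'force': array([ 0.07706836, -0.41443224,  0.67363847]), 'width': 1.0002448034635651} 19.0
top {'intrinsics': array([[444.22890401,   0.        , 319.55301555],
       [  0.        , 444.22890401, 242.6451721 ],
       [  0.        ,   0.        ,   1.        ]]), 'position': array([ 356.8003529 ,  -23.56222825, 1120.30115055]), 'attitude': array([ 0.08084041, -0.06905918, -0.64959143,  0.75281248])}
scene {'intrinsics': array([[455.66246409,   0.        , 322.12239688],
       [  0.        , 455.66246409, 234.61809082],
       [  0.        ,   0.        ,   1.        ]]), 'position': array([1261.63586528,  158.0631216 ,  681.71311092]), 'attitude': array([0.25479841, 0.32484979, 0.70738734, 0.57371904])}
```

View pics/top0.png

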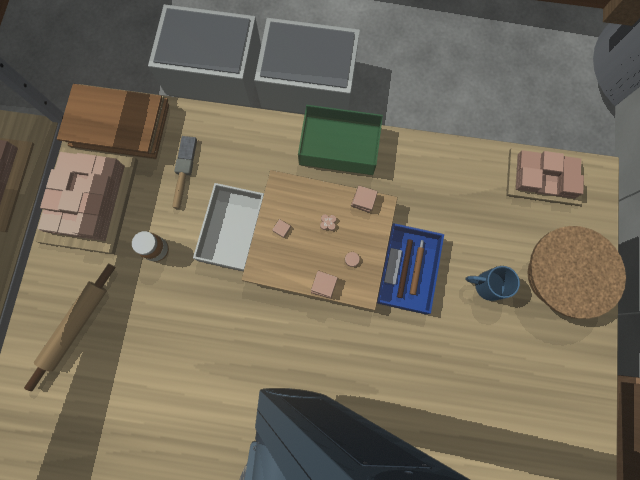

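View pics/scene0.png

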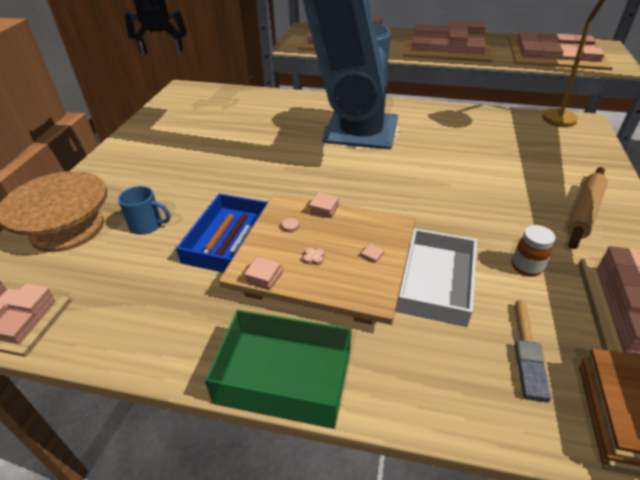

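The top view shows the white tray on the left (+y) at about (230,227). The offcuts are the square (282,228), flower (329,222) and disc (352,259). The tile stacks are at (364,198) and (324,284), and the caddy is on the right at (412,268). The scene view agrees. Next I measure positions.

```bash
cat > h.py <<'E'
import numpy as np,cv2
from scipy.spatial.transform import Rotation as R
from station import r
def ray(cam,px,z):
    c=r.camera_info(cam);K=c["intrinsics"]
    px=np.atleast_2d(px).astype(float)
    d=np.c_[(px[:,0]-K[0,2])/K[0,0],-(px[:,1]-K[1,2])/K[1,1],-np.ones(len(px))]@R.from_quat(c["attitude"]).as_matrix().T
    p=np.array(c["position"]);return p+d*((z-p[2])/d[:,2:])
def pinks(img,lim):
    h=cv2.cvtColor(img,cv2.COLOR_RGB2HSV)
    m=((h[...,0]<9)|(h[...,0]>172))&(h[...,1]>45)&(h[...,1]<170)&(h[...,2]>120)
    k=np.zeros(m.shape,np.uint8);u0,v0,u1,v1=lim;k[v0:v1,u0:u1]=m[v0:v1,u0:u1]
    cs,_=cv2.findContours(k,cv2.RETR_EXTERNAL,cv2.CHAIN_APPROX_NONE)
    return [c for c in cs if cv2.contourArea(c)>40]
E
python3 - <<'E'
from h import *
np.set_printoptions(precision=1,suppress=True)
for cam,lim in(("top",(195,170,400,312)),("scene",(225,190,415,300))):
    im=r.snapshot(cam)
    for c in pinks(im,lim):
        M=cv2.moments(c);q=(M['m10']/M['m00'],M['m01']/M['m00'])
        (_,wh,a)=cv2.minAreaRect(c)
        w=ray(cam,c[:,0],65)
        print(cam,np.array(q),M['m00'],ray(cam,q,65)[0,:2],"x",w[:,0].min(),w[:,0].max(),"y",w[:,1].min(),w[:,1].max())
im=r.snapshot("top");h=cv2.cvtColor(im,cv2.COLOR_RGB2HSV)
print("board corners",ray("top",[(267,172),(397,190),(378,309),(244,281)],55)[:,:2])
# white/blue tray
m=np.zeros(h.shape[:2],np.uint8);m[180:275,190:268]=((h[...,1]<40)&(h[...,2]>110))[180:275,190:268]
c=max(cv2.findContours(m,0,2)[0],key=cv2.contourArea);c=cv2.approxPolyDP(c,6,True)[:,0];print("tray",c.tolist(),ray("top",c,45)[:,:2])
m=np.zeros(h.shape[:2],np.uint8);m[215:320,375:450]=((abs(h[...,0].astype(int)-115)<12)&(h[...,1]>120))[215:320,375:450]
c=max(cv2.findContours(m,0,2)[0],key=cv2.contourArea);c=cv2.approxPolyDP(c,6,True)[:,0];print("caddy",ray("top",c,45)[:,:2])
cv2.imwrite("pics/c1.png",cv2.resize(im[165:320,190:450,::-1],None,fx=3,fy=3,interpolation=cv2.INTER_CUBIC))
E
```

```text
board corners [[ 746.8  170.3]
 [ 747.3 -161.7]
 [ 445.3 -149.7]
 [ 464.5  177.5]]
tray [[214, 183], [193, 258], [243, 269], [263, 193]] [[701.4 300.9]
 [503.  313.8]
 [494.1 187.2]
 [693.3 172.5]]
caddy [[ 661.5 -167.9]
 [ 465.1 -148.6]
 [ 454.6 -272.8]
 [ 650.9 -289. ]]
```

View pics/c1.png

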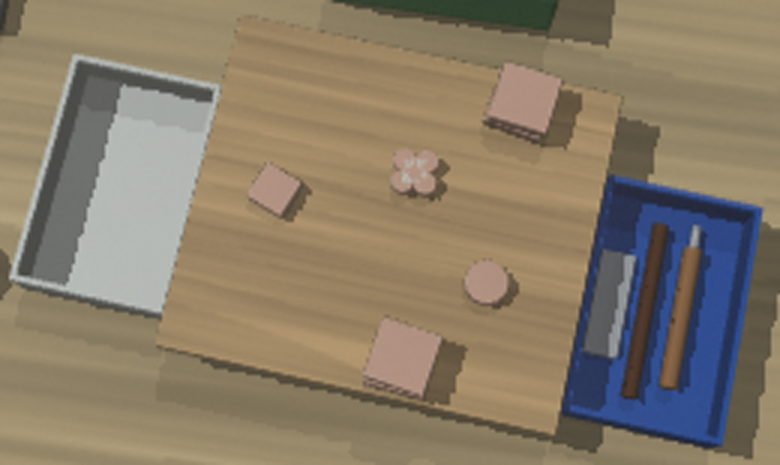

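```bash
python3 - <<'E'
from h import *
np.set_printoptions(precision=1,suppress=True)
b=ray("top",[(269.3,170.7),(397,197.3),(375.3,310.7),(242.7,280.7)],55)[:,:2];print("board",b,b.mean(0))
im=r.snapshot("top");h=cv2.cvtColor(im,cv2.COLOR_RGB2HSV)
for u,v in[(282,228),(364,198),(352,259),(329,222),(310,250),(300,220)]:print(h[v,u])
lab=cv2.cvtColor(im,cv2.COLOR_RGB2LAB);
for u,v in[(282,228),(364,198),(352,259),(324,281),(310,250),(300,220)]:print(lab[v,u])
E
```

```text
board [[ 751.1  165.2]
 [ 728.1 -163.8]
 [ 440.4 -143.9]
 [ 464.7  180.7]] [596.1   9.6]
[ 11  69 177]
[ 10  70 176]
[ 10  68 175]
[ 11  69 177]
[ 18  93 156]
[ 18  94 157]
[161 137 141]
[159 138 141]
[159 137 141]
[160 138 141]
[145 132 149]
[145 132 150]
```

```bash
sed -i 's/    m=((h.*/    m=(h[...,0]>=5)\&(h[...,0]<14)\&(h[...,1]>45)\&(h[...,1]<85)\&(h[...,2]>150)/' h.py
cat > m.py <<'E'
from h import *
np.set_printoptions(precision=1,suppress=True)
yaw=np.deg2rad(-4);B=np.array([[np.cos(yaw),-np.sin(yaw)],[np.sin(yaw),np.cos(yaw)]]);C=np.array([596,9.5])
for cam,lim in(("top",(195,170,400,312)),("scene",(225,190,415,300))):
    im=r.snapshot(cam)
    for c in pinks(im,lim):
        M=cv2.moments(c);q=(M['m10']/M['m00'],M['m01']/M['m00'])
        w=ray(cam,c[:,0],67)[:,:2];b=(w-C)@B
        print(cam,np.array(q),M['m00'],"world",ray(cam,q,67)[0,:2],"board",(ray(cam,q,67)[0,:2]-C)@B,"bx",b.min(0)[0],b.max(0)[0],"by",b.min(0)[1],b.max(0)[1])
E
python3 m.py;python3 - <<'E'
from h import *
yaw=np.deg2rad(-4);B=np.array([[np.cos(yaw),-np.sin(yaw)],[np.sin(yaw),np.cos(yaw)]]);C=np.array([596,9.5])
print(([[701.4,300.9],[503,313.8],[494,187],[693,172.5]]-C)@B)
E
```

```text
top [323.8 283.1] 383.0 world [486.  -13.5] board [-108.1  -30.6] bx -134.76748194657353 -82.10610706966729 by -56.9243781981706 -3.953239066479364
top [351.6 258.5] 133.0 world [554.8 -71.2] board [-35.4 -83.4] bx -51.92238132278555 -18.719420422652625 by -99.54895717669925 -67.04000151456097
top [280.8 227.4] 145.5 world [605.9 110.3] board [  2.9 101.2] bx -15.60671338332623 22.5637496749545 by 82.38667832203184 119.41770653007006
top [327.7 221.3] 149.5 world [637.9  -1.1] board [42.5 -7.7] bx 23.535080537570902 61.00033416650498 by -25.63031248893228 10.83769583323928
top [364.5 196.9] 342.0 world [713.1 -82.5] board [123.3 -83.6] bx 97.60220022048729 149.37753232180296 by -109.42281821828539 -55.8365112425496
scene [314.  253.8] 54.5 world [636.5  -1.4] board [41.1 -8. ] bx 30.905794735655117 52.40658584912603 by -19.873313397468216 3.1174917953368455
[[  84.81621445  298.04249658]
 [-114.00035163  297.07138844]
 [-114.13330722  169.9524586 ]
 [  85.39340765  169.36931815]]
```

The measurements are consistent: in the board frame the square is at (3,101), the disc at (-35,-83) and the flower at (42,-8). The tray spans x -114..85, and the near stack ends at x ≈ -83 while the far one begins at 97. I will turn the tool -1.25 rad so that tool x is board +y and tool y is board +x, then push with the fingers about 18 mm apart, in the order square, disc, flower.

>>> servo_tool(rows=[18, 0, 0, 0, -0.125, 18, 0, 0, 0, -0.125, 18, 0, 0, 0, -0.125, 18, 0, 0, 0, -0.125, 18, 0, 0, 0, -0.125, 18, 0, 0, 0, -0.125, 18, 0, 0, 0, -0.125, 18, 0, 0, 0, -0.125, 18, 0, 0, 0, -0.125, 18, 0, 0, 0, -0.125])

```text
time_s: 1.23
tool_pos: [136.0, -532.9, 250.3]
tool_rot: [0.73, 0.684, -0.0, 0.0]
force: [0.6, 0.4, 0.4]
width: 0.205
grasp_force: 0.0
```

>>> servo_tool(rows=[18, 31, 21, 0, 0, 18, 31, 21, 0, 0, 18, 31, 21, 0, 0, 18, 31, 21, 0, 0, 18, 31, 21, 0, 0, 18, 31, 21, 0, 0, 18, 31, 21, 0, 0, 18, 31, 21, 0, 0, 18, 31, 21, 0, 0, 18, 31, 21, 0, 0, 18, 31, 21, 0, 0, 18, 31, 21, 0, 0, 18, 31, 21, 0, 0, 18, 31, 21, 0, 0, 18, 31, 21, 0, 0, 18, 31, 21, 0, 0, 18, 31, 21, 0, 0, 18, 31, 21, 0, 0, 18, 31, 21, 0, 0, 18, 31, 21, 0, 0])

```text
time_s: 2.9
tool_pos: [599.8, 57.5, 250.3]
tool_rot: [0.732, 0.682, 0.0, 0.0]
force: [-0.6, -0.3, 0.4]
width: 0.213
grasp_force: 0.0
```

```bash
cat > st.py <<'E'
from h import *
np.set_printoptions(precision=1,suppress=True)
s=r.read_state();yaw=np.deg2rad(-4);B=np.array([[np.cos(yaw),-np.sin(yaw)],[np.sin(yaw),np.cos(yaw)]]);C=np.array([596,9.5])
print(s['time_s'],"board xy",(s['tool_pos'][:2]-C)@B,"z",s['tool_pos'][2],"yaw",np.rad2deg(np.arctan2(*R.from_quat(s['tool_rot']).as_matrix()[[1,0],0])),R.from_quat(s['tool_rot']).as_matrix()[:,2],s['force'],s['width'])
E
python3 st.py
```

```text
2.9 board xy [ 0.4 48.2] z 250.31278575793613 yaw 85.94888850771616 [ 0. -0. -1.] [-0.6 -0.3  0.4] 0.21252959141390004
```

>>> servo_tool(rows=[18, 0, 2, 30, 0, 18, 0, 0, 30, 0, 18, 0, 0, 30, 0, 18, 0, 0, 30, 0, 18, 0, 0, 20, 0, 18, 0, 0, 12, 0, 18, 0, 0, 6, 0, 18, 0, 0, 6, 0, 18, 0, 0, 4, 0, 18, 0, 0, 2, 0, 18, 0, 0, 2, 0, 18, 0, 0, 0, 0, 18, 0, 0, 0, 0])

```text
time_s: 3.98
tool_pos: [601.3, 55.5, 78.9]
tool_rot: [0.732, 0.682, 0.0, 0.0]
force: [0.1, 0.2, 0.2]
width: 0.206
grasp_force: 0.0
```

```bash
python3 st.py; python3 - <<'E'
from h import *
a=r.snapshot("wrist");b=r.snapshot("scene")[180:330,200:500]
cv2.imwrite("pics/w1.png",np.hstack([cv2.resize(a,(400,300)),cv2.resize(b,(400,300)[::1])])[:,:,::-1])
E
```

```text
3.9833 board xy [ 2.  46.3] z 78.92855022491626 yaw 85.92929280598229 [ 0. -0. -1.] [0.1 0.2 0.2] 0.20627902859212727
```

View pics/w1.png

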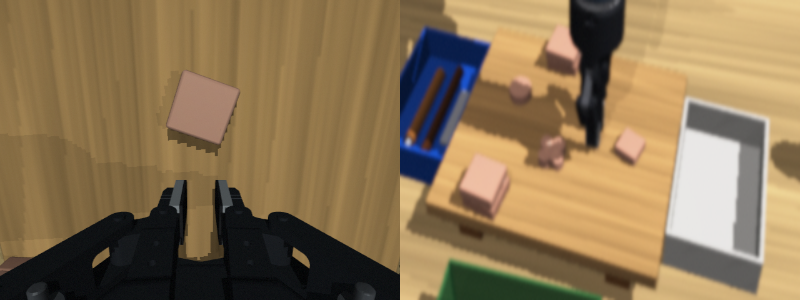

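The wrist view shows the square centred ahead of the fingers at (203,108). In the scene view the fingers stand clear of the flower. I start the first sweep.

>>> servo_tool(rows=[18, 4, 1, 1, 0, 18, 8, 0, 0, 0, 18, 8, 0, 0, 0, 18, 8, 0, 0, 0, 18, 8, 0, 0, 0, 18, 8, 0, 0, 0, 18, 8, 0, 0, 0, 18, 8, 0, 0, 0, 18, 8, 0, 0, 0, 18, 8, 0, 0, 0, 18, 8, 0, 0, 0, 18, 8, 0, 0, 0, 18, 6, 0, 0, 0, 18, 6, 0, 0, 0, 18, 6, 0, 0, 0, 18, 6, 0, 0, 0, 18, 6, 0, 0, 0, 18, 4, 0, 0, 0, 18, 0, 0, 0, 0, 18, 0, 0, 0, 0])

```text
time_s: 5.75
tool_pos: [610.8, 181.4, 77.3]
tool_rot: [0.732, 0.682, -0.0, 0.0]
force: [0.3, -0.2, -0.3]
width: 0.206
grasp_force: 0.0
```

```bash
python3 st.py; python3 m.py; python3 - <<'E'
from h import *
a=r.snapshot("wrist");b=r.snapshot("scene")[180:330,200:500]
cv2.imwrite("pics/w2.png",np.hstack([cv2.resize(a,(400,300)),cv2.resize(b,(400,300)[::1])])[:,:,::-1])
E
```

```text
5.75 board xy [  2.8 172.5] z 77.28729215350616 yaw 85.95904134759365 [ 0. -0. -1.] [ 0.3 -0.2 -0.3] 0.20641243289516334
top [322.4 284.1] 354.5 world [483.3 -10.4] board [-111.   -27.7] bx -136.2930411917731 -82.10610706966729 by -54.427498160141134 -3.953239066479364
top [328.4 219.6] 107.0 world [642.4  -2. ] board [47.1 -8.3] bx 31.97680351966093 61.00033416650498 by -25.104704702822215 10.83769583323928
top [364.4 197. ] 349.5 world [712.9 -82.2] board [123.  -83.3] bx 97.60220022048729 148.9466478923683 by -109.91497075125581 -54.454842146614475
scene [262.2 268.1] 378.5 world [694.3 -88.7] board [104.9 -91.1] bx 80.40532006469454 128.7552789499141 by -115.10364225395222 -66.94485176631088
scene [313.2 255.1] 99.0 world [640.5  -2.1] board [45.2 -8.5] bx 31.837037330029027 58.150493966034766 by -23.667690069120873 7.348020877450416
scene [325.2 200.2] 178.5 world [462.1 -16. ] board [-131.8  -34.7] bx -152.9888180891793 -108.36354995373891 by -59.14785296318834 -13.490093802664434
```

View pics/w2.png

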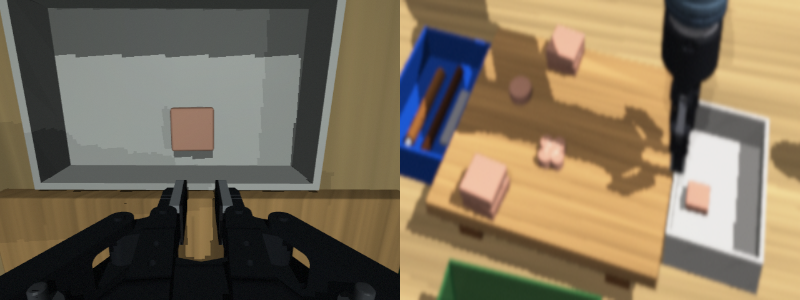

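The square lies flat in the tray, at (192,130) in the wrist view. Next I go behind the disc, at height.

>>> servo_tool(rows=[18, 0, 0, -30, 0, 18, 0, 0, -30, 0, 18, -30, -4, 0, 0, 18, -30, -4, 0, 0, 18, -30, -4, 0, 0, 18, -30, -4, 0, 0, 18, -30, -4, 0, 0, 18, -30, -4, 0, 0, 18, -30, -4, 0, 0, 18, -30, -4, 0, 0, 18, -30, -3, 0, 0, 18, -32, -3, 0, 0, 18, 0, 0, 0, 0, 18, 0, 0, 20, 0, 18, 0, 0, 20, 0, 18, 0, 0, 10, 0, 18, 0, 0, 6, 0, 18, 0, 0, 4, 0, 18, 0, 0, 0, 0])

```text
time_s: 7.53
tool_pos: [551.4, -117.0, 76.9]
tool_rot: [0.732, 0.682, -0.0, -0.0]
force: [-0.4, 0.3, -0.2]
width: 0.212
grasp_force: 0.0
```

```bash
python3 st.py; python3 - <<'E'
from h import *
a=r.snapshot("wrist");b=r.snapshot("scene")[180:330,200:500]
cv2.imwrite("pics/w3.png",np.hstack([cv2.resize(a,(400,300)),cv2.resize(b,(400,300)[::1])])[:,:,::-1])
E
```

```text
7.5333 board xy [ -35.7 -129.3] z 76.89288440375685 yaw 85.95407528305459 [-0.  0. -1.] [-0.4  0.3 -0.2] 0.21243913341631968
```

View pics/w3.png

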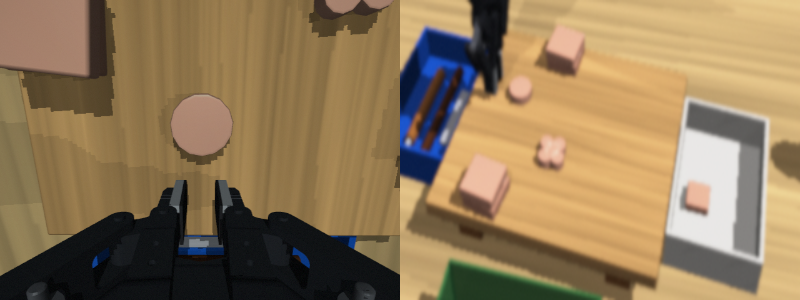

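The disc is centred in front of the fingers at (201,125). The near stack is at the upper left, so I drift about 10 mm away from it while sweeping.

>>> servo_tool(rows=[18, 6, 0, -0.5, 0, 18, 6, 0, 0, 0, 18, 6, 0, 0, 0, 18, 8, 0, 0, 0, 18, 8, 1, 0, 0, 18, 8, 1, 0, 0, 18, 8, 1, 0, 0, 18, 8, 1, 0, 0, 18, 8, 1, 0, 0, 18, 8, 1, 0, 0, 18, 8, 1, 0, 0, 18, 8, 1, 0, 0, 18, 8, 1, 0, 0, 18, 8, 1, 0, 0, 18, 8, 0, 0, 0, 18, 8, 0, 0, 0, 18, 8, 0, 0, 0, 18, 8, 0, 0, 0, 18, 8, 0, 0, 0, 18, 8, 0, 0, 0])

```text
time_s: 9.3
tool_pos: [572.4, 36.3, 77.8]
tool_rot: [0.732, 0.682, 0.0, -0.0]
force: [-0.4, 0.2, -0.2]
width: 0.204
grasp_force: 0.1
```

>>> servo_tool(rows=[18, 8, 0, 0, 0, 18, 8, 0, 0, 0, 18, 8, 0, 0, 0, 18, 8, 0, 0, 0, 18, 8, 0, 0, 0, 18, 8, 0, 0, 0, 18, 8, 0, 0, 0, 18, 8, 0, 0, 0, 18, 8, 0, 0, 0, 18, 8, 0, 0, 0, 18, 8, 0, 0, 0, 18, 8, 0, 0, 0, 18, 8, 0, 0, 0, 18, 8, 0, 0, 0, 18, 6, 0, 0, 0, 18, 6, 0, 0, 0, 18, 6, 0, 0, 0, 18, 6, 0, 0, 0, 18, 6, 0, 0, 0, 18, 4, 0, 0, 0])

```text
time_s: 10.97
tool_pos: [582.8, 181.9, 77.8]
tool_rot: [0.732, 0.682, 0.0, -0.0]
force: [0.8, -0.4, 0.1]
width: 0.212
grasp_force: 0.0
```

```bash
python3 st.py; python3 m.py; python3 - <<'E'
from h import *
a=r.snapshot("wrist");b=r.snapshot("scene")[180:330,200:500]
cv2.imwrite("pics/w4.png",np.hstack([cv2.resize(a,(400,300)),cv2.resize(b,(400,300)[::1])])[:,:,::-1])
E
```

```text
10.9667 board xy [-25.2 171.1] z 77.80157511623659 yaw 85.93859321339247 [ 0.  0. -1.] [ 0.8 -0.4  0.1] 0.2124035839390636
top [320.1 285. ] 249.0 world [480.4  -5.5] board [-114.2  -23. ] bx -136.2930411917731 -82.10610706966729 by -51.456247271091186 -3.953239066479364
top [327.8 221.5] 158.5 world [637.4  -1.4] board [42.1 -8. ] bx 23.535080537570902 61.00033416650498 by -26.155404704324372 10.83769583323928
top [364.4 197. ] 348.5 world [712.9 -82.2] board [123.  -83.3] bx 97.60220022048729 149.37753232180296 by -109.91497075125581 -54.454842146614475
scene [262.2 268.1] 372.5 world [694.2 -88.7] board [104.8 -91.1] bx 80.40532006469454 127.88483650840517 by -115.10364225395222 -66.99335702278638
scene [313.6 254.3] 121.5 world [637.9  -1.8] board [42.6 -8.4] bx 27.099044719751205 58.150493966034766 by -24.540199795640707 7.348020877450416
scene [328.1 199.8] 100.0 world [459.6  -9.9] board [-134.7  -28.8] bx -152.38862875121805 -108.94458230556214 by -52.56486966880863 -13.490093802664434
```

View pics/w4.png

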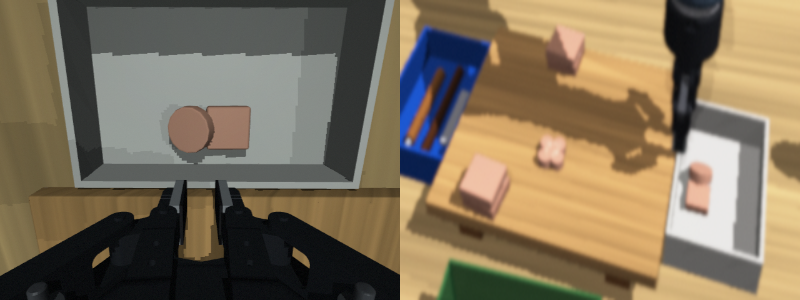

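The disc is in the tray too, resting against the square at (190,129). The flower is last.

>>> servo_tool(rows=[18, 0, 0, -30, 0, 18, 0, 0, -30, 0, 18, -22, 6, 0, 0, 18, -22, 7, 0, 0, 18, -22, 7, 0, 0, 18, -22, 7, 0, 0, 18, -22, 7, 0, 0, 18, -22, 7, 0, 0, 18, -22, 7, 0, 0, 18, -22, 7, 0, 0, 18, -22, 6, 0, 0, 18, -23, 6, 0, 0, 18, 0, 0, 0, 0, 18, 0, 0, 20, 0, 18, 0, 0, 20, 0, 18, 0, 0, 10, 0, 18, 0, 0, 6, 0, 18, 0, 0, 4, 0, 18, 0, 0, 0, 0])

```text
time_s: 12.75
tool_pos: [633.7, -43.7, 77.3]
tool_rot: [0.732, 0.682, -0.0, -0.0]
force: [-1.4, -0.4, -0.3]
width: 0.213
grasp_force: 0.0
```

```bash
python3 st.py; python3 - <<'E'
from h import *
a=r.snapshot("wrist");b=r.snapshot("scene")[180:330,200:500]
cv2.imwrite("pics/w5.png",np.hstack([cv2.resize(a,(400,300)),cv2.resize(b,(400,300)[::1])])[:,:,::-1])
E
```

```text
12.75 board xy [ 41.3 -50.4] z 77.34764332207877 yaw 85.95022987516329 [-0.  0. -1.] [-1.4 -0.4 -0.3] 0.21297738336532998
```

View pics/w5.png

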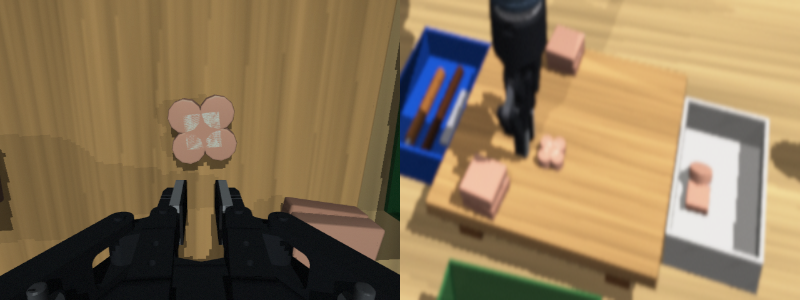

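The flower is centred at (202,130) and the far stack is clear on the right. I sweep it.

>>> servo_tool(rows=[18, 6, 0, 0, 0, 18, 6, 0, 0, 0, 18, 6, 0, 0, 0, 18, 8, 0, 0, 0, 18, 8, 0, 0, 0, 18, 8, 0, 0, 0, 18, 8, 0, 0, 0, 18, 8, 0, 0, 0, 18, 8, 0, 0, 0, 18, 8, 0, 0, 0, 18, 8, 0, 0, 0, 18, 8, 0, 0, 0, 18, 8, 0, 0, 0, 18, 8, 0, 0, 0, 18, 8, 0, 0, 0, 18, 8, 0, 0, 0, 18, 8, 0, 0, 0, 18, 8, 0, 0, 0, 18, 8, 0, 0, 0, 18, 8, 0, 0, 0])

```text
time_s: 14.52
tool_pos: [644.9, 110.4, 77.8]
tool_rot: [0.732, 0.682, -0.0, -0.0]
force: [0.7, 0.3, 0.1]
width: 0.213
grasp_force: 0.0
```

>>> servo_tool(rows=[18, 8, 0, 0, 0, 18, 8, 0, 0, 0, 18, 8, 0, 0, 0, 18, 8, 0, 0, 0, 18, 6, 0, 0, 0, 18, 6, 0, 0, 0, 18, 6, 0, 0, 0, 18, 6, 0, 0, 0, 18, 6, 0, 0, 0, 18, 6, 0, 0, 0, 18, 2, 0, 0, 0, 18, 0, 0, 0, 0, 18, 0, 0, -20, 0, 18, 0, 0, -30, 0, 18, 0, 0, -30, 0, 18, 0, 0, -30, 0, 18, -40, 0, 0, 0, 18, -40, 0, 0, 0, 18, -40, 0, 0, 0, 18, 0, 0, 0, 0])

```text
time_s: 16.18
tool_pos: [641.2, 52.3, 188.2]
tool_rot: [0.734, 0.68, -0.001, 0.001]
force: [0.0, 0.2, -0.2]
width: 0.215
grasp_force: 0.0
```

```bash
python3 st.py; python3 m.py; python3 - <<'E'
from h import *
a=r.snapshot("wrist");b=r.snapshot("scene")[180:330,200:500]
cv2.imwrite("pics/w6.png",np.hstack([cv2.resize(a,(400,300)),cv2.resize(b,(400,300)[::1])])[:,:,::-1])
E
```

```text
16.1833 board xy [42.1 45.9] z 188.16846840030965 yaw 85.62506666285627 [ 0. -0. -1.] [ 0.   0.2 -0.2] 0.21539604670478685
top [323.5 283.6] 406.5 world [484.9 -13. ] board [-109.2  -30.2] bx -136.2930411917731 -81.59159782670837 by -56.9243781981706 -3.432801142238675
top [364.2 196. ] 317.5 world [715.4 -81.3] board [125.4 -82.2] bx 98.1441676174239 149.37753232180296 by -109.91497075125581 -54.454842146614475
scene [262. 269.] 312.0 world [696.5 -88.4] board [107.1 -90.7] bx 85.50243297291745 126.88944190183938 by -115.10364225395222 -67.88656226298144
scene [320.5 200.8] 67.5 world [466.3 -25.8] board [-126.9  -44.2] bx -151.78838484892512 -111.23668473616374 by -59.133117635259126 -27.16260814905029
```

View pics/w6.png

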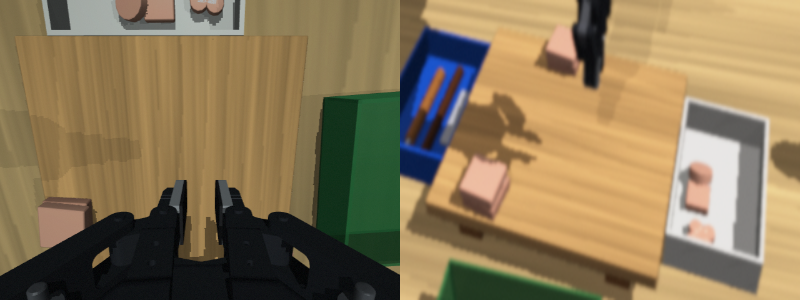

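The board is clear, both stacks are where they were, and all three offcuts lie in the white tray: disc (698,172), square (697,200) and flower (701,232).

```bash
python3 -c "from station import r;print(r.job_done())"
```

```text
the job is handed in; nothing more can be done
None
```

I swept all three offcuts off the board into the white scrap tray and handed the job in at about 16 s of the 64 s; the last pictures show the tile stacks unmoved and nothing added to the caddy (jar and mug were not re-measured, but the arm kept clear of them), and no verdict was returned.

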